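# Load the last printed mug on the mug tree and lift the tree off the bench

### The job

Hang the freshly printed mug that stands on the bench by its handle on the empty upper hook of the mug tree, let go of it and let it hang. Then take the loaded tree by the wooden handle on top, lift it about eight centimetres clear of the bench with all four mugs still on their hooks, and hold it steady and level there: finish while holding it, do not put it down. Leave the other things on the bench where they stand and touch none of the hanging mugs at the end.

Things in the scene. Friction and masses are not known exactly. Their poses are not given: they have to be found in the camera images.
- mug_center (a point): The mug to hang: white enamel, blue rim, orange and blue picture opposite the handle, upright on the bench; straight-sided, 62 mm diameter, 62 mm high, wall 3 mm, about 0.11 kg. Point on its axis, half-way up (31 mm). z points up out of the mouth, x from the axis towards the handle. The middle of the handle's opening is 43 mm out along x from this point, at the same height.
- mug_handle (a point): Inside of the upper outer corner of that handle's opening, 51.5 mm out from the axis, 46.5 mm above the underside. The hook ends up here: once let go, the mug swings down under the hook, handle uppermost, mouth sideways. Axes as mug_center.
- hook_a (a point): The empty hook, an upper one. Point: centre of the 6 mm wire at its lowest place, where a handle comes to rest, 70 mm from the post, 205 mm above the tree's foot. From the post the wire slopes gently (12 mm) down to here, then turns up to a tip 92 mm from the post, its top 16 mm above this point. Axes are the tree's; the hook points along -x, away from the post.
- hook_b (a point): The other upper hook (tree's +x side, 70 mm from the post, 205 mm above the foot), same shape, with a mug hanging on it.
- hook_c (a point): The lower hook on the tree's +y side (70 mm from the post, 118 mm above the foot), same shape, with a mug hanging on it.
- hook_d (a point): The lower hook on the tree's -y side (70 mm from the post, 118 mm above the foot), same shape, with a mug hanging on it.
- tree_grip (a point): Centre of the wooden carrying handle on top of the mug tree, 250 mm above the foot: a rounded beech bar 66 mm long along the tree's x axis, 18 mm wide along its y axis, 24 mm high. It sits on the post, straight above the middle of the tree.
- tree_foot (a point): Centre of the underside of the mug tree's round beech foot (160 mm diameter, 14 mm thick), height 0 on the bench. z is the tree's upright axis. Mugs included, the tree reaches 105 mm from its post.
- mug: The same mug; origin at the centre of its underside, axes as mug_center. Its one handle is a loop of 7 mm round bar in the x-z plane; the opening runs from 31 to 54 mm out from the axis and from 14 to 48 mm above the underside, reaching 62 mm out in all.
- mug_b: Mug hanging on hook_b, same size as the one to hang, green and orange picture. Origin at the inner corner of its handle; it hangs to about 85 mm below the hook. Its axes start parallel to the tree's.
- mug_c: Mug hanging on hook_c, same size, red and blue picture. Origin at the inner corner of its handle. Its axes start parallel to the tree's.
- mug_d: Mug hanging on hook_d, same size, black and red picture. Origin at the inner corner of its handle. Its axes start parallel to the tree's.
- mug_b_handle (a point): Inner corner of the handle of mug_b, where the hook carries it.
- mug_c_handle (a point): Inner corner of the handle of mug_c, where the hook carries it.
- mug_d_handle (a point): Inner corner of the handle of mug_d, where the hook carries it.
- tree: The whole mug tree, loose on the bench: beech foot, 8 mm dark steel post, four wire hooks, carrying handle; 262 mm high, about 0.4 kg (0.84 kg with four mugs). Origin and axes as tree_foot.
- spray: Bystander: clear spray bottle with a blue trigger head, 66 mm diameter, 192 mm high, head reaching 55 mm out along its -x. Origin at the centre of its underside.
- carton: Bystander: closed cardboard mug carton, 90 x 100 x 95 mm. Origin at the centre of its underside.
- tape: Bystander: orange roll of heat tape lying flat, 80 mm outside diameter, 20 mm high. Origin at the centre of its underside.
- ink: Bystander: black ink jar with a red cap, 54 mm diameter, 105 mm high. Origin at the centre of its underside.
Things that resemble listed ones, but are neither listed nor needed, are in the scene too. Leave any purple or turquoise look-alike of the mug alone.

How it is judged:
By the outcome, as a careful person would: the job done as asked, in the order asked, and still so for the second after the job is handed in, while the arm keeps its last pose, push and grip.
It also fails if it takes over 69 s, if anything falls off the work surface, if the arm or the gripper's body presses on something with over 40 N, if the wrist force passes 120 N, or if a joint passes its speed limit or range.

### The arm

A 7-joint arm with a two-finger parallel gripper is mounted at the origin on the work surface. World frame = base frame: x ahead of the robot, y to its left, z up, the work surface at z = 0. Lengths are in m, angles in rad, forces in N, time in s.
With the tool pointing down it reaches from about 0.425 to 0.925 m from the base axis. Payload 6.8 kg.
Tool frame: the origin (TCP) lies between the finger pads; the fingertips stand 17 mm ahead of it and the grasp point (between the pads) lies 2 mm behind it; z points along the fingers, x is the direction in which the jaws open and shut, and the axes are right-handed (so a half turn about z gives the same grasp; the last joint's range is limited). The gripper opens to 85 mm and grips with 20 to 120 N. Pads are 22 mm wide; open, the fingers measure 114 mm over their backs; the gripper's body (76 mm by 85 mm) begins 54 mm behind the grasp point. The pads swing forward as they close: fully open they stand 13 mm farther back than shut.
Start: joints at [-1.416, 0.477, 0.022, 1.555, -0.011, 1.109, -0.083], TCP at [0.175, 0.652, 0.22] pointing down, gripper open.
Joint ranges: [-2.96, 2.96], [-0.34, 2.1], [-1.41, 1.46], [0.24, 2.44], [-1.37, 4.51], [0.17, 1.92], [-2.96, 2.96]. Speed limits (rad/s): [2.39, 2.39, 3.14, 3.14, 3.14, 3.14, 3.14].

### API

Orientations are given as a unit quaternion [w, x, y, z].
In Python, from station import readout, read_camera, get_calibration, bot, models gives the robot as it stands.
- The arm moves only by the tool carry_out, never from a script. Its argument "deltas" is a list of rows, each a list of 2 entries, a list of its own where there are three numbers: the shift along the tool's x, y, z in cm, then the turn about the tool's z in degrees. A call has 1 to 10 rows; each row is the pose to reach, as a shift and turn from the pose measured when the call began, along the tool's axes at that moment; what a row does not reach only later rows make up. A row lasts 1/8 s, in which the tool goes at most 62.5 mm and 10.7 degrees, less where a joint would pass 70% of its speed; a pose out of reach is approached as far as the arm can. A call with a gripper value outside its range is refused whole. "hand" is the opening, from 0 (shut) to 1 (fully open), set as the call begins (left out, the last holds). The fingers move at their own pace and stop on an object; "newtons" is the grip in N (left out, the last holds). Time passes only in rows, so rows that repeat a pose let the fingers close. It gives the time, the measured TCP pose, the force and the opening at its end, in the units of the state.
- readout.get_obs(): the state, without advancing time (a new reading comes with each control period).
- read_camera(name): name is "side" or "top"; returns the picture (420x560x3 uint8, red, green, blue); there is no depth.
- get_calibration(name): a dict with "fov_y" (degrees; the focal length in pixels is half the picture's height over the tangent of half this angle, whatever the lens; pixels are square), "cx", "cy" (the principal point, pixels), "D" ([k1, k2, p1, p2, k3] as OpenCV has them; the pictures are not rectified), "world_from_camera" (4x4, takes a point from camera to world coordinates). Camera axes: x right, y down, z forward; pixel columns grow to the right and rows downward; lengths in m; the calibration is good to about 2 mm. A picture is of the moment at which its call begins. get_calibration takes no time and is no camera call.
- bot.hand_in(): hands the job in, once; it reports no verdict.
Trained networks look in the newest picture that a camera, given by its name, has taken for a name from the list of things; names that differ only in an ending like _2 or _b are one class to them, and where a whole thing is asked for, a point or a joint stands for the part that bears it (a point fixed in the world has none). Each returns a list of dicts, best first, with "score" (0 to 1); they miss things now and then, are a little off and sometimes report something else, mostly with a low value. They report only what shows in the picture. A call takes as long as a camera call. They do not tell look-alikes from the thing itself.
- models.spot_in(query, camera): "centre" ([row, column] in pixels, amid what is visible of it).
The state is a dict: "t": time; "q": joint angles; "joint_vel": joint speeds; "joint_torque": joint torques, N m; "eef_pos": TCP position; "tool_rot": TCP orientation; "contact_force": force on the tool from outside, world axes, zero at the start; "torque": the same for the moment, N m; "gripper_width": opening from 0.0 (shut) to 1.0 (fully open).
Only numpy, scipy, OpenCV 4.12 (cv2) and the standard library are available. Lean on these libraries where they do the work, as an engineer would, in place of code of your own. Each camera call takes 0.05 s, during which the arm holds its last target. There are 200 camera calls.

## Working session

There is one attempt and no reset: what is moved stays moved. The work goes in short steps, Python scripts to look and compute and a tool call to move; the robot and the scene stay as the last step left them, time stands still between calls to the robot, and variables do not carry over. Pictures are saved under pics/ and viewed, about 8 in all and at most 12, crops included, and the job is handed in when it is done.

Besides the shell and the picture viewer there is one more tool, called after ">>>" as a command line: name --argument value ..., lists and objects as JSON in quotes. carry_out: Moves the arm, as the interface text tells. Its arguments: {"type":"object","properties":{"deltas":{"type":"array"},"hand":{"type":"number"},"newtons":{"type":"number"}},"required":["deltas"]}

```bash
mkdir -p pics
cat > h.py <<'E'
import numpy as np, cv2
from station import readout, read_camera, get_calibration, bot, models
from scipy.spatial.transform import Rotation as R
def K(n):
    c=get_calibration(n); f=210/np.tan(np.radians(c["fov_y"])/2)
    return np.array([[f,0,c["cx"]],[0,f,c["cy"]],[0,0,1]]),np.array(c["D"],float),np.array(c["world_from_camera"])
def proj(n,P):
    k,D,T=K(n); W=np.linalg.inv(T)
    p,_=cv2.projectPoints(np.atleast_2d(np.array(P,float)),cv2.Rodrigues(W[:3,:3])[0],W[:3,3],k,D); return p[:,0]  # u,v
def ray(n,u,v):
    k,D,T=K(n); p=cv2.undistortPoints(np.array([[[u,v]]],float),k,D)[0,0]
    d=T[:3,:3]@np.array([p[0],p[1],1]); return T[:3,3],d/np.linalg.norm(d)
def onz(n,u,v,z):
    o,d=ray(n,u,v); return o+d*(z-o[2])/d[2]
def tri(a,b):
    (o1,d1),(o2,d2)=ray(*a),ray(*b)
    s=np.linalg.lstsq(np.c_[d1,-d2],o2-o1,rcond=None)[0]
    p,q=o1+s[0]*d1,o2+s[1]*d2; return (p+q)/2,np.linalg.norm(p-q)
def save(n,f,box=None,s=1):
    im=read_camera(n)[...,::-1]
    if box: im=im[box[0]:box[1],box[2]:box[3]]
    im=cv2.resize(im,None,fx=s,fy=s,interpolation=cv2.INTER_CUBIC); cv2.imwrite('pics/'+f,im)
E
python3 - <<'E'
from h import *
np.set_printoptions(precision=3,suppress=True)
a=read_camera("side");b=read_camera("top")
cv2.imwrite('pics/a.png',cv2.resize(a[...,::-1],(800,600)));cv2.imwrite('pics/b.png',cv2.resize(b[...,::-1],(800,600)))
for n in("side","top"):
    k,D,T=K(n);print(n,k[0,0],D,T)
    for q in["mug_center","mug_handle","hook_a","tree_grip","tree_foot","mug_b_handle","spray","carton","tape","ink"]:
        print(q,[(np.round(x["centre"][::-1]).tolist(),round(x["score"],2)) for x in models.spot_in(q,n)[:5]])
print(readout.get_obs())
E
```

```text
side 511.9251267565378 [-0.009  0.     0.     0.     0.   ] [[ 0.913 -0.23   0.339  0.124]
 [-0.409 -0.537  0.738 -1.078]
 [ 0.012 -0.812 -0.584  1.021]
 [ 0.     0.     0.     1.   ]]
mug_center [([243.0, 329.0], 0.95), ([300.0, 263.0], 0.88), ([280.0, 296.0], 0.67), ([334.0, 297.0], 0.62), ([251.0, 230.0], 0.24)]
mug_handle [([303.0, 263.0], 0.85), ([280.0, 297.0], 0.76), ([265.0, 182.0], 0.73), ([334.0, 296.0], 0.62), ([245.0, 325.0], 0.56)]
hook_a [([247.0, 228.0], 0.87)]
tree_grip [([250.0, 233.0], 0.61)]
tree_foot [([248.0, 232.0], 0.85)]
mug_b_handle [([263.0, 182.0], 0.94), ([235.0, 165.0], 0.59)]
spray [([345.0, 250.0], 0.7), ([238.0, 166.0], 0.67)]
carton [([381.0, 337.0], 0.65), ([235.0, 166.0], 0.56)]
tape [([313.0, 235.0], 0.75)]
ink [([349.0, 248.0], 0.87)]
top 509.7800450298704 [-0.088  0.     0.     0.     0.   ] [[-0.023 -0.983  0.181  0.328]
 [-1.     0.021 -0.015  0.011]
 [ 0.011 -0.182 -0.983  1.728]
 [ 0.     0.     0.     1.   ]]
mug_center [([326.0, 245.0], 0.78), ([297.0, 213.0], 0.78), ([343.0, 208.0], 0.77)]
mug_handle [([296.0, 214.0], 0.9), ([344.0, 286.0], 0.88), ([327.0, 244.0], 0.87), ([344.0, 206.0], 0.75)]
hook_a [([229.0, 239.0], 0.71), ([241.0, 219.0], 0.39)]
tree_grip [([227.0, 235.0], 0.7)]
tree_foot [([230.0, 231.0], 0.9)]
mug_b_handle [([208.0, 210.0], 0.72)]
spray [([144.0, 219.0], 0.96)]
carton [([398.0, 199.0], 0.8)]
tape [([229.0, 238.0], 0.71), ([255.0, 178.0], 0.57)]
ink [([296.0, 168.0], 0.81)]
{'t': 1.1, 'q': array([-1.416,  0.477,  0.022,  1.555, -0.012,  1.109, -0.083]), 'joint_vel': array([-0.   ,  0.001,  0.   , -0.   ,  0.   ,  0.001,  0.001]), 'joint_torque': array([ -0.001, -59.634,   1.606, -28.155,   0.013,   0.002,  -0.   ]), 'eef_pos': array([0.175, 0.652, 0.22 ]), 'tool_rot': array([-0.   ,  0.794,  0.608, -0.   ]), 'contact_force': array([ 0.92 , -0.181,  0.304]), 'torque': array([-0.023, -0.048,  0.012]), 'gripper_width': 0.9995878731788604}
```

View pics/a.png

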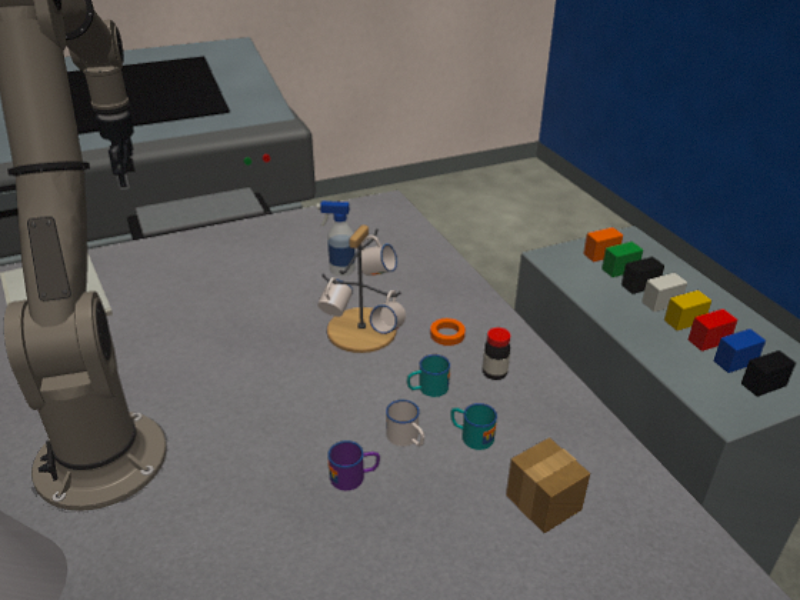

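View pics/b.png

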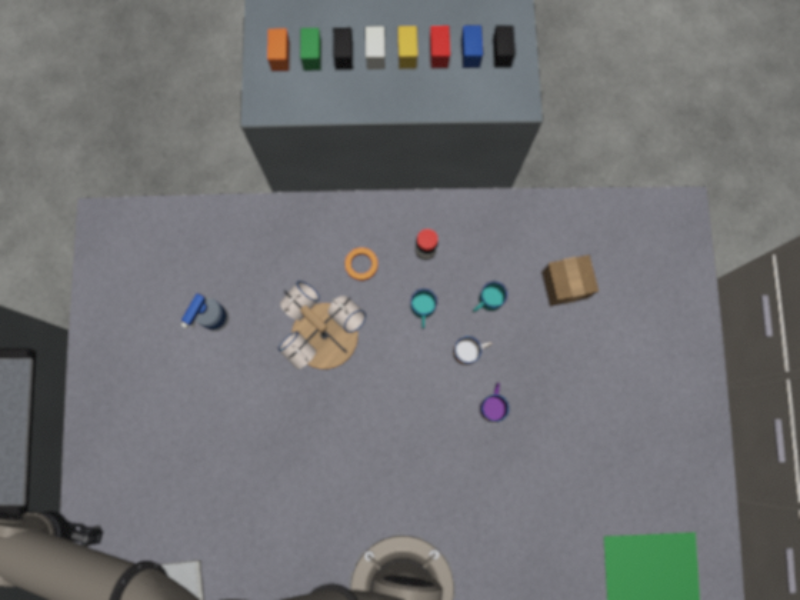

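Side picture (800-wide): white mug at (403,423), its handle to the lower right. Look-alikes: purple at (346,465), turquoise at (433,375) and (479,425). In the top picture the white one is at (467,350), handle towards the right; the empty hook is at about (347,353), lower right of the tree. Confirm with an enlarged crop.

Run:
```python
from h import *
a=read_camera("side")[...,::-1];b=read_camera("top")[...,::-1]
A=cv2.resize(a[145:325,205:325],None,fx=3.3,fy=3.3,interpolation=cv2.INTER_CUBIC)
B=cv2.resize(b[190:290,185:355],None,fx=2.35,fy=2.35,interpolation=cv2.INTER_CUBIC)
C=np.zeros((594,800,3),np.uint8);C[:594,:396]=A[:594,:396];h,w=B.shape[:2];C[:h,400:400+w]=B[:,:400]
# second: enlarged tree from top
B2=cv2.resize(b[190:265,190:265],None,fx=4.7,fy=4.7,interpolation=cv2.INTER_CUBIC);C[240:592,400:752]=B2[:352]
cv2.imwrite('pics/c.png',C)
```

```text
(no output)
```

View pics/c.png

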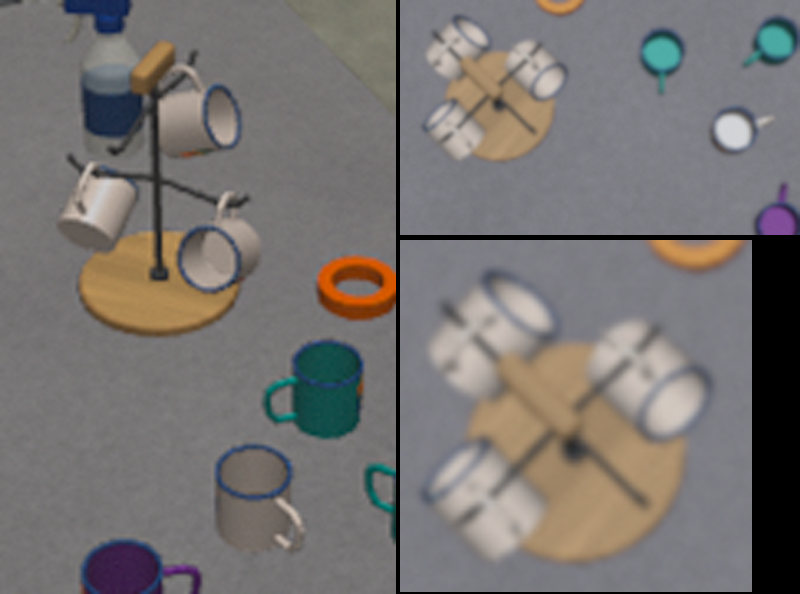

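The white mug's picture faces away from its handle, and the empty upper hook is the one pointing lower right in the top crop (tip at crop 645,500; side crop 115,150).

```bash
cat > fit.py <<'E'
from h import *
from scipy.optimize import least_squares
np.set_printoptions(precision=4,suppress=True)
S=lambda x,y:(205+x/3.3,145+y/3.3); B=lambda x,y:(190+(x-400)/4.7,190+(y-240)/4.7); M=lambda x,y:(185+(x-400)/2.35,190+y/2.35)
tree=[([0,0,.250],S(153,68),B(540,395)),([0,0,.014],S(158,273),B(573,448)),([-.092,0,.218],S(115,150),B(645,500)),
([.092,0,.218],S(194,58),B(445,310)),([0,.092,.131],S(72,160),B(435,513)),([0,-.092,.131],S(243,202),B(655,330))]
def res(p,pts):
    Rm=R.from_euler('z',p[2]).as_matrix();r=[]
    for P,s,t in pts:
        W=Rm@np.array(P)+[p[0],p[1],0]
        r+=[proj("side",W)[0]-s,proj("top",W)[0]-t]
    return np.concatenate(r)
best=min((least_squares(res,[.6,.2,y],args=(tree,),loss='soft_l1') for y in np.arange(-3,3,1.5)),key=lambda s:s.cost)
print("tree",best.x,np.degrees(best.x[2]));print(best.fun.reshape(-1,4))
mug=[([0,0,.062],S(254,475),M(733,130)),([.062,0,.035],S(298,530),M(771,121))]
b2=min((least_squares(res,[.6,-.2,y],args=(mug,),loss='soft_l1') for y in np.arange(-3,3,1.5)),key=lambda s:s.cost)
print("mug",b2.x,np.degrees(b2.x[2]));print(b2.fun.reshape(-1,4))
for q,z,uv in [("spray",.1,(144,219)),("tape",.02,(255,184)),("ink",.1,(298,168)),("carton",.09,(399,195)),("turq1",.06,(297,212)),("turq2",.06,(345,207)),("purp",.06,(346,285))]: print(q,onz("top",*uv,z))
o=readout.get_obs();print(R.from_quat(o["tool_rot"],scalar_first=True).as_matrix())
E
python3 fit.py
```

```text
tree [ 0.5839  0.1697 -5.5161] -316.0511779597121
[[-0.1403 -0.8715  0.0389 -0.2947]
 [ 0.2195  0.066   0.48    0.114 ]
 [-1.831  -1.2707  0.318   0.6323]
 [ 0.0276 -2.5604  0.2967 -1.5585]
 [-0.9688 -1.9034  5.4839  1.3679]
 [ 0.8515 -1.7921  0.2765 -0.3424]]Traceback (most recent call last):
  File "fit.py", line 16, in <module>
    b2=min((least_squares(res,[.6,-.2,y],args=(mug,),loss='soft_l1') for y in np.arange(-3,3,1.5)),key=lambda s:s.cost)
  File "fit.py", line 16, in <genexpr>
    b2=min((least_squares(res,[.6,-.2,y],args=(mug,),loss='soft_l1') for y in np.arange(-3,3,1.5)),key=lambda s:s.cost)
            ~~~~~~~~~~~~~^^^^^^^^^^^^^^^^^^^^^^^^^^^^^^^^^^^^^^^^^^^
    return func(*args, **kwargs)
    result = trf(vector_fun.fun, vector_fun.jac, x0, f0, J0, lb, ub, ftol, xtol,
                 gtol, max_nfev, x_scale, loss_function, tr_solver,
                 tr_options.copy(), verbose, callback=callback_wrapped)
    return trf_no_bounds(
        fun, jac, x0, f0, J0, ftol, xtol, gtol, max_nfev, x_scale,
        loss_function, tr_solver, tr_options, verbose, callback=callback)
    f_new = fun(x_new)
    self._update_fun()
    ~~~~~~~~~~~~~~~~^^
    self.f = self.fun_wrapped(xp_copy(self.x))
             ~~~~~~~~~~~~~~~~^^^^^^^^^^^^^^^^^
    return np.atleast_1d(self.fun(x))
                         ~~~~~~~~^^^
    return self.f(x, *self.args, **self.kwargs)
           ~~~~~~^^^^^^^^^^^^^^^^^^^^^^^^^^^^^^
  File "fit.py", line 11, in res
    r+=[proj("side",W)[0]-s,proj("top",W)[0]-t]
                            ~~~~^^^^^^^^^
  File "h.py", line 8, in proj
    k,D,T=K(n); W=np.linalg.inv(T)
          ~^^^
  File "h.py", line 5, in K
    c=get_calibration(n); f=210/np.tan(np.radians(c["fov_y"])/2)
ValueError: time passes only in moves, steps and waits
```

```bash
sed -i 's/^def K(n):/import functools\n@functools.lru_cache\ndef K(n):/' h.py; python3 fit.py
```

```text
tree [ 0.5839  0.1697 -5.5161] -316.0511779597121
[[-0.1403 -0.8715  0.0389 -0.2947]
 [ 0.2195  0.066   0.48    0.114 ]
 [-1.831  -1.2707  0.318   0.6323]
 [ 0.0276 -2.5604  0.2967 -1.5585]
 [-0.9688 -1.9034  5.4839  1.3679]
 [ 0.8515 -1.7921  0.2765 -0.3424]]
mug [ 0.5344 -0.1619 -1.2921] -74.03363701651678
[[-1.6544 -2.3922  0.0612 -0.3663]
 [-0.0791  1.0463  0.5977 -0.9804]]
spray [0.6271 0.4333 0.1   ]
tape [0.7563 0.073  0.02  ]
ink [ 0.7878 -0.0728  0.1   ]
carton [ 0.6919 -0.406   0.09  ]
turq1 [ 0.6474 -0.0671  0.06  ]
turq2 [ 0.661  -0.2283  0.06  ]
purp [ 0.4018 -0.22    0.06  ]
[[ 0.2598  0.9657 -0.    ]
 [ 0.9657 -0.2598 -0.    ]
 [-0.     -0.     -1.    ]]
```

```bash
cat > ov.py <<'E'
from h import *
def circ(c,r,z,n=40): t=np.linspace(0,2*np.pi,n); return np.c_[c[0]+r*np.cos(t),c[1]+r*np.sin(t),0*t+z]
def tf(p,P): return np.array(P,float)@R.from_euler('z',p[2]).as_matrix().T+[p[0],p[1],0]
def curves(tree,mug):
    hk=np.array([[.0,0,.217],[.070,0,.205],[.085,0,.209],[.092,0,.221]])
    L=[tf(mug,circ((0,0),.031,.062)),tf(mug,circ((0,0),.031,0)),tf(mug,[[.031,0,.0515],[.0575,0,.0515],[.0575,0,.0105],[.031,0,.0105]])] if mug is not None else []
    if tree is not None:
        L+=[tf(tree,circ((0,0),.08,.014)),tf(tree,[[0,0,0],[0,0,.25]]),tf(tree,[[-.033,0,.262],[.033,0,.262]])]
        for s,dz in((180,0),(0,0),(90,-.087),(-90,-.087)):
            L.append(tf(tree,R.from_euler('z',s,degrees=True).apply(hk)+[0,0,dz]))
    return L
def overlay(f,tree,mug,boxes,scale):
    """boxes: {'side':(r0,r1,c0,c1),...}"""
    out=[]
    for n,b in boxes.items():
        im=read_camera(n)[...,::-1];s=scale[n]
        im=cv2.resize(im[b[0]:b[1],b[2]:b[3]],None,fx=s,fy=s,interpolation=cv2.INTER_CUBIC)
        for c in curves(tree,mug):
            q=(proj(n,c)-[b[2],b[0]]+.5)*s
            cv2.polylines(im,[np.round(q*16).astype(np.int32)],False,(0,255,0),1,cv2.LINE_AA,4)
        out.append(im)
    h=max(i.shape[0] for i in out)
    cv2.imwrite('pics/'+f,np.hstack([cv2.copyMakeBorder(i,0,h-i.shape[0],0,4,cv2.BORDER_CONSTANT) for i in out]))
E
python3 - <<'E'
from ov import *
overlay('d.png',(.5839,.1697,np.radians(43.95)),(.5344,-.1619,np.radians(-74)),{'side':(150,325,218,315),'top':(195,275,190,350)},{'side':3.4,'top':2.9})
E
```

```text
(no output)
```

View pics/d.png

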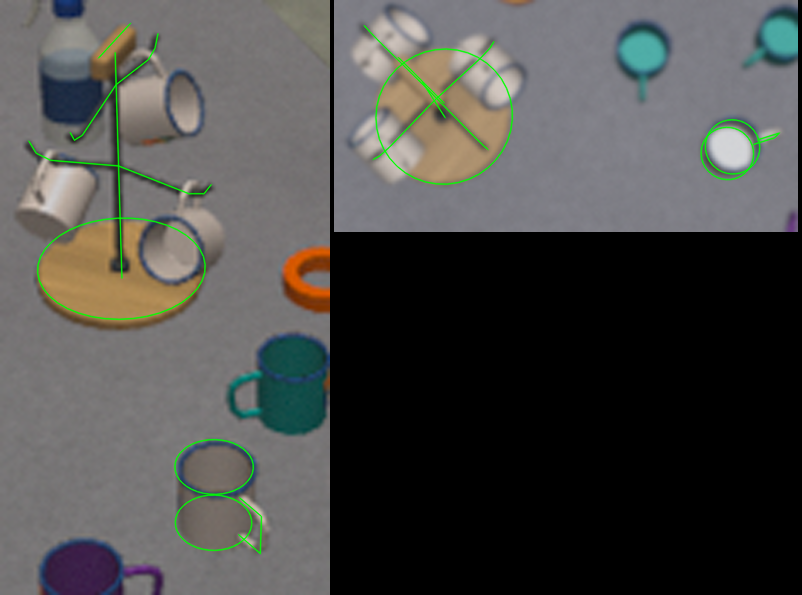

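Overlay: the tree and white mug models fit to about 1–2 px (the side view shows a common upward bias of about 1.3 px). Good enough to act.

```bash
cat > plan.py <<'E'
from h import *
def rows(*wps,step=.055,dyaw=10):
    """wps: (x,y,z,yaw_deg of tool x). prints interpolated rows in tool axes"""
    o=readout.get_obs();p0=np.array(o["eef_pos"]);M=R.from_quat(o["tool_rot"],scalar_first=True).as_matrix()
    y0=np.degrees(np.arctan2(M[1,0],M[0,0]));c=np.r_[p0,y0];out=[];print("now",np.round(p0,4),"yaw",round(y0,2),"F",np.round(o["contact_force"],1),"tilt",np.round(M[2,:],3),"t",round(o["t"],2),'g',round(o["gripper_width"],3))
    for w in wps:
        w=np.array(w,float);n=max(1,int(np.ceil(max(np.linalg.norm(w[:3]-c[:3])/step,abs(w[3]-c[3])/dyaw))))
        for i in range(1,n+1):
            q=c+(w-c)*i/n;out.append([np.round(M.T@(q[:3]-p0)*100,2).tolist(),round(-(q[3]-y0),1)])
        c=w
    print(len(out),str(out).replace(' ',''))
E
python3 -c "
from plan import *
rows((.42,.26,.30,40),(.534,-.162,.16,16))"
```

```text
now [0.1754 0.6519 0.2202] yaw 74.94 F [-0.1 -0.7 -0.2] tilt [ 0. -0. -1.] t 1.3 g 0.999
18 [[[-3.5,3.76,-0.89],np.float64(3.9)],[[-7.0,7.51,-1.77],np.float64(7.8)],[[-10.5,11.27,-2.66],np.float64(11.6)],[[-13.99,15.02,-3.55],np.float64(15.5)],[[-17.49,18.78,-4.43],np.float64(19.4)],[[-20.99,22.54,-5.32],np.float64(23.3)],[[-24.49,26.29,-6.21],np.float64(27.2)],[[-27.99,30.05,-7.09],np.float64(31.1)],[[-31.49,33.8,-7.98],np.float64(34.9)],[[-35.68,36.24,-6.42],np.float64(37.6)],[[-39.88,38.69,-4.87],np.float64(40.3)],[[-44.08,41.13,-3.31],np.float64(42.9)],[[-48.28,43.57,-1.76],np.float64(45.6)],[[-52.48,46.01,-0.2],np.float64(48.3)],[[-56.68,48.45,1.35],np.float64(50.9)],[[-60.88,50.89,2.91],np.float64(53.6)],[[-65.08,53.33,4.46],np.float64(56.3)],[[-69.28,55.77,6.02],np.float64(58.9)]]
```

>>> carry_out --deltas '[[[-3.5,3.8,-0.9],4],[[-7,7.5,-1.8],8],[[-10.5,11.3,-2.7],12],[[-14,15,-3.5],16],[[-17.5,18.8,-4.4],19],[[-21,22.5,-5.3],23],[[-24.5,26.3,-6.2],27],[[-28,30,-7],31],[[-31.5,33.8,-8],35],[[-31.5,33.8,-8],35]]' --hand 1

```text
t: 2.55
eef_pos: [0.4226, 0.256, 0.3014]
tool_rot: [-0.0, 0.941, 0.338, 0.001]
contact_force: [-0.7, 0.4, -0.3]
gripper_width: 0.997
```

```bash
sed -i 's/round(-(q\[3\]-y0),1)/float(round(-(q[3]-y0),1))/' plan.py; python3 -c "
from plan import *
rows((.534,-.162,.16,16))"
```

```text
now [0.4226 0.256  0.3014] yaw 39.46 F [-0.7  0.4 -0.3] tilt [ 0.002  0.001 -1.   ] t 2.55 g 0.997
9 [[[-2.0,4.37,1.57],2.6],[[-4.0,8.74,3.14],5.2],[[-6.0,13.11,4.71],7.8],[[-8.0,17.49,6.28],10.4],[[-10.0,21.86,7.85],13.0],[[-12.0,26.23,9.42],15.6],[[-14.0,30.6,10.99],18.2],[[-16.0,34.97,12.56],20.9],[[-18.0,39.34,14.13],23.5]]
```

>>> carry_out --deltas '[[[-2,4.4,1.6],2.6],[[-4,8.7,3.1],5.2],[[-6,13.1,4.7],7.8],[[-8,17.5,6.3],10.4],[[-10,21.9,7.9],13],[[-12,26.2,9.4],15.6],[[-14,30.6,11],18.2],[[-16,35,12.6],21],[[-18,39.3,14.1],23.5],[[-18,39.3,14.1],23.5]]'

```text
t: 3.8
eef_pos: [0.5333, -0.1647, 0.1592]
tool_rot: [0.001, 0.991, 0.137, 0.0]
contact_force: [-0.6, 0.5, 0.1]
gripper_width: 0.998
```

```bash
python3 -c "
from plan import *
from ov import *
rows((.534,-.162,.052,16),step=.04)
overlay('e.png',None,(.5344,-.1619,np.radians(-74)),{'side':(200,340,230,345),'top':(190,290,280,380)},{'side':3.4,'top':4})
for n in ('side','top'): print(proj(n,[.534,-.162,.143]))
"
```

```text
now [ 0.5333 -0.1647  0.1592] yaw 15.69 F [-0.6  0.5  0.1] tilt [ 0.     0.001 -1.   ] t 3.8 g 0.998
3 [[[0.05,-0.08,3.57],-0.1],[[0.09,-0.17,7.14],-0.2],[[0.14,-0.25,10.72],-0.3]]
[[280.42481211 263.822233  ]]
[[329.3527125  241.84212554]]
```

View pics/e.png

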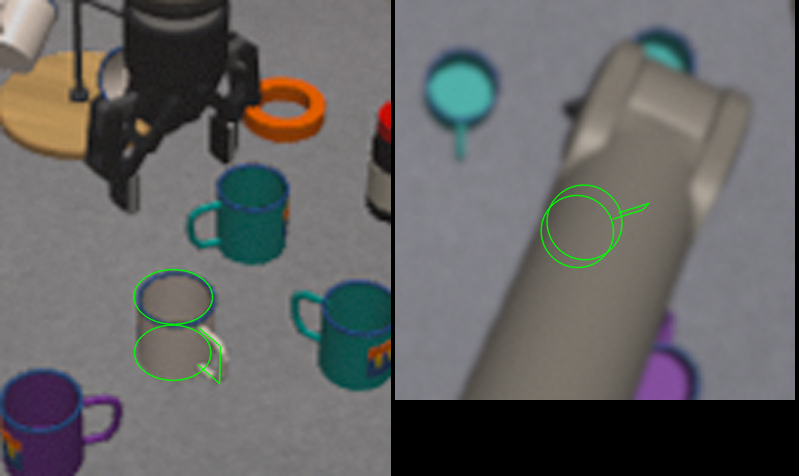

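>>> carry_out --deltas '[[[0,-0.1,3.6],0],[[0.1,-0.2,7.2],0],[[0.1,-0.25,10.7],0],[[0.1,-0.25,10.7],0]]'

```text
t: 4.4
eef_pos: [0.5327, -0.1548, 0.0512]
tool_rot: [-0.002, 0.99, 0.141, -0.001]
contact_force: [0.3, 0.5, 0.7]
gripper_width: 1.003
```

>>> carry_out --deltas '[[[0,0,0],0],[[0,0,0],0],[[0,0,0],0],[[0,0,0],0],[[0,0,0],0],[[0,0,0],0],[[0,0,0],0],[[0,0,0],0]]' --hand 0 --newtons 30

```text
t: 5.4
eef_pos: [0.5327, -0.1549, 0.0512]
tool_rot: [-0.002, 0.99, 0.141, -0.001]
contact_force: [-0.1, -0.9, -0.0]
gripper_width: -0.001
```

```bash
python3 -c "
from plan import *
rows((.534,-.162,.12,16),(.4605,.1103,.235,44),step=.05)"
```

```text
now [ 0.5327 -0.1549  0.0512] yaw 16.2 F [-0.1 -0.9 -0. ] tilt [-0.002 -0.004 -1.   ] t 5.4 g -0.001
9 [[[-0.05,0.35,-3.44],0.1],[[-0.09,0.69,-6.89],0.2],[[-0.02,-3.34,-8.51],-3.8],[[0.06,-7.38,-10.14],-7.8],[[0.13,-11.41,-11.76],-11.8],[[0.2,-15.45,-13.39],-15.8],[[0.28,-19.49,-15.01],-19.8],[[0.35,-23.52,-16.64],-23.8],[[0.43,-27.56,-18.27],-27.8]]
```

The gripper closed fully, so it missed the mug. Look.

```bash
python3 -c "
from plan import *
from ov import *
overlay('f.png',None,(.5344,-.1619,np.radians(-74)),{'side':(200,340,230,345),'top':(190,290,280,380)},{'side':3.4,'top':4})
print(readout.get_obs()['q'])
"
```

```text
[-0.22487321  0.56019264  0.51929809  2.00097228 -0.43019847  0.69253118
  0.84955609]
```

View pics/f.png

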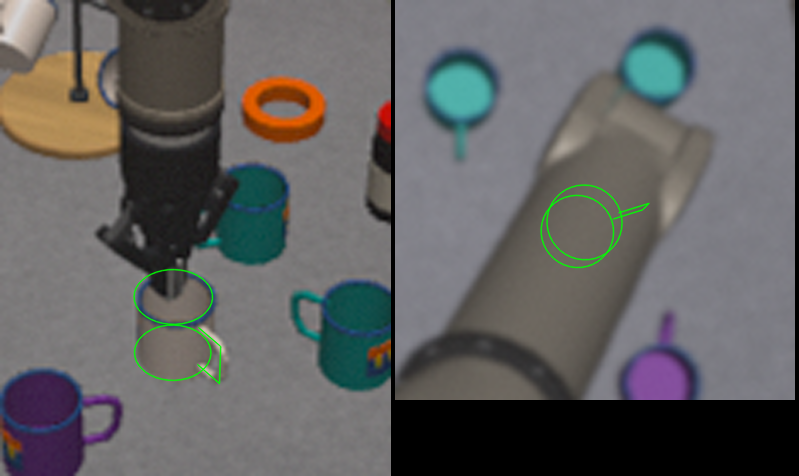

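```bash
python3 -c "
from plan import *
for z in (.034,.0512,.062,.09): 
  q=proj('side',[.5327,-.1549,z])[0];print(z,q,(q-[230,200]+.5)*3.4)
print(onz('side',230+172/3.4,200+298/3.4,.034))
print(onz('side',282,288.9,.062),onz('top',326.7,245.3,.062),K('side')[2],K('top')[2])
for i in range(3): print(readout.get_obs()['eef_pos'])
print(models.spot_in('mug_center','side')[:4],models.spot_in('mug_center','top')[:4])
"; ls -la .
```

```text
0.034 [278.64380808 292.56467093] [167.08894747 316.41988117]
0.0512 [278.67801289 287.97384816] [167.20524383 300.81108374]
0.062 [278.69975049 285.05690291] [167.27915167 290.89346989]
0.09 [278.75706447 277.36816825] [167.4740192  264.75177206]
[ 0.54529337 -0.13944867  0.034     ]
[ 0.53488461 -0.17193976  0.062     ] [ 0.53323346 -0.16164657  0.062     ] [[ 0.91250572 -0.2295698   0.33857204  0.12412511]
 [-0.40887407 -0.53708342  0.73780987 -1.07788215]
 [ 0.01246257 -0.81168905 -0.58395683  1.02143304]
 [ 0.          0.          0.          1.        ]] [[-0.02330119 -0.98314732  0.18132401  0.32836067]
 [-0.99966886  0.02093247 -0.01496646  0.01139737]
 [ 0.01091868 -0.18161271 -0.98330952  1.72793629]
 [ 0.          0.          0.          1.        ]]
[ 0.53271995 -0.15486264  0.05117797]
[ 0.53271995 -0.15486264  0.05117797]
[ 0.53271995 -0.15486264  0.05117797]
[{'centre': [263.8, 304.7], 'score': 0.93}, {'centre': [326.7, 242.5], 'score': 0.87}, {'centre': [296.7, 331.6], 'score': 0.82}, {'centre': [296.9, 283.3], 'score': 0.59}] [{'centre': [284.0, 343.8], 'score': 0.92}, {'centre': [207.1, 345.0], 'score': 0.87}, {'centre': [213.2, 294.8], 'score': 0.86}]
total 28
drwxr-xr-x  3 agent agent 4096 Dec  4 22:50 .
drwxr-xr-x 23 root  root  4096 Dec  4 22:46 ..
-rw-r--r--  1 agent agent 1407 Dec  4 22:47 fit.py
-rw-r--r--  1 agent agent 1146 Dec  4 22:48 h.py
-rw-r--r--  1 agent agent 1367 Dec  4 22:49 ov.py
drwxr-xr-x  2 agent agent 4096 Dec  4 22:51 pics
-rw-r--r--  1 agent agent  787 Dec  4 22:50 plan.py
```

```bash
python3 -c "
from plan import *
P=[[.175,.652,.216],[.175,.652,.25],[.175,.652,.30]]
for n in ('side','top'): print(n,proj(n,P)/.7)
a=cv2.imread('pics/a.png')[40:220,60:180];b=cv2.imread('pics/b.png')[490:600,0:180]
cv2.imwrite('pics/g.png',np.vstack([cv2.copyMakeBorder(cv2.resize(a,None,fx=2.2,fy=2.2),0,0,0,540-264,cv2.BORDER_CONSTANT),cv2.resize(b,(540,330))[:200]]))
"
```

```text
side [[129.16682487 188.11360803]
 [126.20637417 175.21819995]
 [121.73250422 155.71783351]]
top [[ 81.89225692 522.90491372]
 [ 74.85742683 524.66375059]
 [ 63.93060384 527.38947947]]
```

View pics/g.png

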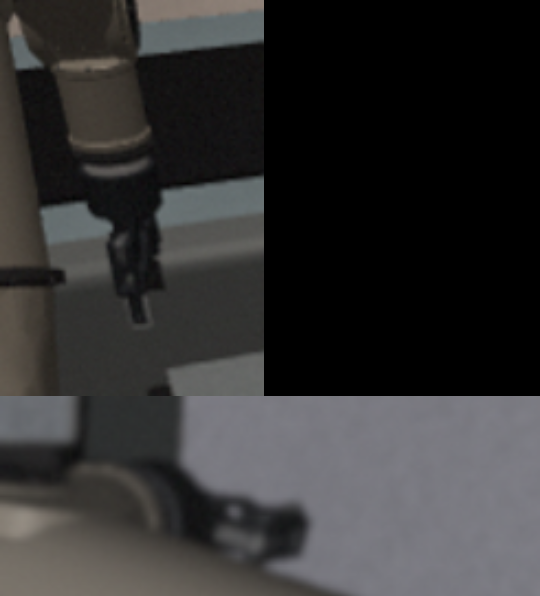

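Crop shows the start pose: fingertips at about (127,180) and (102,535) in 800-wide pixels. By both cameras they sit about 25 mm higher than the reported TCP plus the tip data implies. The fingers therefore closed just above the rim, so I go up, open and descend deeper.

>>> carry_out --deltas '[[[0,0.3,-4],0],[[0,0.7,-7],0],[[0,0.7,-7],0],[[0,0.7,-7],0],[[0,0.7,-7],0],[[0,0.7,-7],0],[[0,0.7,-7],0],[[0,0.7,-7],0],[[0,0.7,-7],0]]' --hand 1

```text
t: 6.72
eef_pos: [0.5349, -0.1618, 0.1211]
tool_rot: [-0.002, 0.99, 0.141, -0.001]
contact_force: [0.3, -0.5, 0.1]
gripper_width: 0.999
```

```bash
python3 -c "
from plan import *
rows((.534,-.162,.027,16),step=.03)
o=readout.get_obs();print(R.from_quat(o['tool_rot'],scalar_first=True).as_matrix())"
```

```text
now [ 0.5349 -0.1618  0.1211] yaw 16.21 F [ 0.3 -0.5  0.1] tilt [-0.002 -0.004 -1.   ] t 6.72 g 0.999
4 [[[-0.02,0.01,2.35],0.1],[[-0.03,0.02,4.71],0.1],[[-0.05,0.03,7.06],0.2],[[-0.07,0.03,9.41],0.2]]
[[ 0.96024548  0.27913799 -0.0032549 ]
 [ 0.27914866 -0.96024159  0.00348007]
 [-0.00215407 -0.00425032 -0.99998865]]
```

>>> carry_out --deltas '[[[0,0,2.4],0],[[0,0,4.7],0],[[0,0,6],0],[[0,0,7],0],[[0,0,7.6],0],[[0,0,8.2],0]]'

```text
t: 7.48
eef_pos: [0.535, -0.1617, 0.0392]
tool_rot: [-0.002, 0.99, 0.141, -0.001]
contact_force: [-0.3, 0.4, -0.2]
gripper_width: 0.996
```

>>> carry_out --deltas '[[[0,0,0.6],0],[[0,0,1.2],0],[[0,0,1.2],0]]'

```text
t: 7.85
eef_pos: [0.5347, -0.1615, 0.0268]
tool_rot: [-0.002, 0.99, 0.141, -0.001]
contact_force: [0.3, -0.5, 0.2]
gripper_width: 0.997
```

```bash
python3 -c "
from plan import *
from ov import *
rows((.534,-.162,.027,16),step=.03)
overlay('i.png',None,(.5344,-.1619,np.radians(-74)),{'side':(200,340,230,345)},{'side':4})
"
```

```text
now [ 0.5347 -0.1615  0.0268] yaw 16.2 F [ 0.3 -0.5  0.2] tilt [-0.002 -0.004 -1.   ] t 7.85 g 0.997
1 [[[-0.08,0.02,-0.02],0.2]]
```

View pics/i.png

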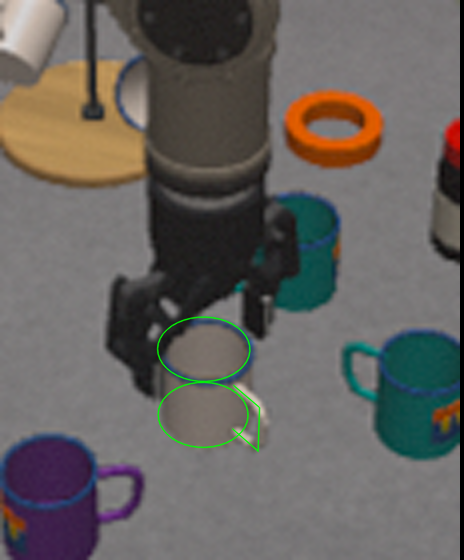

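Tips straddle the mug: left (147,395), right (258,337) around the rim, only about 13 mm below it. I go 7 mm lower, then close.

>>> carry_out --deltas '[[[0,0,0.7],0],[[0,0,0.7],0]]'

```text
t: 8.15
eef_pos: [0.5345, -0.1614, 0.0195]
tool_rot: [-0.002, 0.99, 0.141, -0.002]
contact_force: [-0.6, 0.7, -0.5]
gripper_width: 1.003
```

>>> carry_out --deltas '[[[0,0,0],0],[[0,0,0],0],[[0,0,0],0],[[0,0,0],0],[[0,0,0],0],[[0,0,0],0],[[0,0,0],0]]' --hand 0 --newtons 30

```text
t: 9.02
eef_pos: [0.5347, -0.1615, 0.0197]
tool_rot: [-0.002, 0.99, 0.141, -0.001]
contact_force: [-0.0, 0.4, 4.5]
gripper_width: 0.705
```

>>> carry_out --deltas '[[[0,0,-3],0],[[0,0,-7],0],[[0,0,-11],0],[[0,0,-14],0],[[0,0,-14],0]]'

```text
t: 9.65
eef_pos: [0.5362, -0.1623, 0.1614]
tool_rot: [-0.002, 0.99, 0.141, 0.0]
contact_force: [0.2, -0.7, -1.4]
gripper_width: 0.7
```

```bash
python3 -c "
from plan import *
from ov import *
rows((.4605,.1103,.215,44),step=.05)
a=read_camera('side')[...,::-1][160:330,215:345];b=read_camera('top')[...,::-1][190:290,280:380]
cv2.imwrite('pics/j.png',np.hstack([cv2.resize(a,None,fx=3,fy=3),cv2.resize(b,(300,510)[:1]+(510,))]))
"
```

```text
now [ 0.5362 -0.1623  0.1614] yaw 16.2 F [ 0.2 -0.7 -1.4] tilt [ 0.001 -0.003 -1.   ] t 9.65 g 0.7
6 [[[0.06,-4.72,-0.88],-4.6],[[0.11,-9.44,-1.76],-9.3],[[0.17,-14.15,-2.63],-13.9],[[0.23,-18.87,-3.51],-18.5],[[0.29,-23.59,-4.39],-23.2],[[0.34,-28.31,-5.27],-27.8]]
```

View pics/j.png

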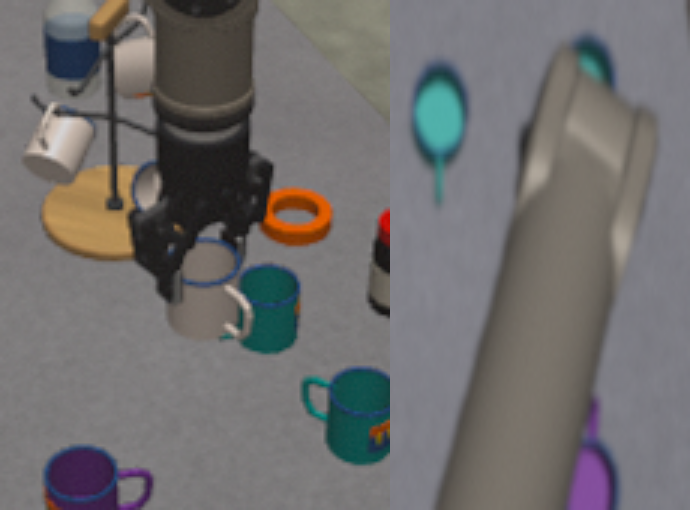

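Picture: the white mug is lifted (rim at about (208,258)), held level, handle free towards lower right. On to the pre-threading pose.

>>> carry_out --deltas '[[[0,-3.5,-0.8],-4],[[0,-7,-1.5],-8],[[0.1,-11,-2.2],-11],[[0.2,-15,-2.9],-15],[[0.2,-19,-3.5],-19],[[0.3,-23,-3.8],-23],[[0.3,-26,-3.9],-26],[[0.3,-28.3,-3.9],-27.8],[[0.3,-28.3,-3.9],-27.8]]'

```text
t: 10.88
eef_pos: [0.4576, 0.1121, 0.1985]
tool_rot: [-0.003, 0.927, 0.376, -0.002]
contact_force: [1.2, -0.4, -1.7]
gripper_width: 0.706
```

```bash
cat > chk.py <<'E'
from plan import *
import ov
def held():
    o=readout.get_obs();M=R.from_quat(o["tool_rot"],scalar_first=True).as_matrix();p=o["eef_pos"]
    return np.r_[p,np.arctan2(M[1,0],M[0,0])-np.pi/2]
def pic(f,boxes,scale,mugz=True):
    h=held();TR=(.5839,.1697,np.radians(43.95));old=ov.curves
    def cur(t,m):
        L=old(t,None)
        if mugz: L+=[c+[0,0,h[2]-.0197] for c in old(None,(h[0],h[1],h[3]))]
        return L
    ov.curves=cur; ov.overlay(f,TR,None,boxes,scale)
E
python3 -c "
from chk import *
rows((.4605,.1105,.2,43.95),step=.05)
pic('k.png',{'side':(130,290,205,300),'top':(190,290,180,280)},{'side':3.7,'top':4.4})
for n in('side','top'):
  for q in('mug_center','mug_handle','hook_a'): print(n,q,[(np.round(x['centre'][::-1],1).tolist(),round(x['score'],2)) for x in models.spot_in(q,n)[:5]])
h=held();print('exp',proj('side',h[:3]+[0,0,.0113]),proj('top',h[:3]+[0,0,.0113]))
"
```

```text
now [0.4576 0.1121 0.1985] yaw 44.18 F [ 1.2 -0.4 -1.7] tilt [-0.002 -0.007 -1.   ] t 10.88 g 0.706
1 [[[0.09,0.32,-0.15],0.2]]
side mug_center [([239.3, 325.5], 0.76), ([300.8, 264.2], 0.75), ([330.3, 295.4], 0.73)]
side mug_handle [([303.8, 262.5], 0.8), ([335.9, 298.2], 0.67), ([243.4, 324.4], 0.59), ([220.0, 201.3], 0.55), ([250.4, 232.7], 0.3)]
side hook_a [([248.7, 225.4], 0.77)]
top mug_center [([345.9, 208.8], 0.83), ([296.7, 212.1], 0.81), ([345.1, 284.8], 0.54)]
top mug_handle [([346.2, 287.4], 0.9), ([343.3, 204.9], 0.76), ([298.2, 211.0], 0.62), ([209.6, 208.0], 0.47)]
top hook_a [([225.7, 229.8], 0.61)]
exp [[218.17396023 194.97900567]] [[241.38790305 265.95878577]]
```

View pics/k.png

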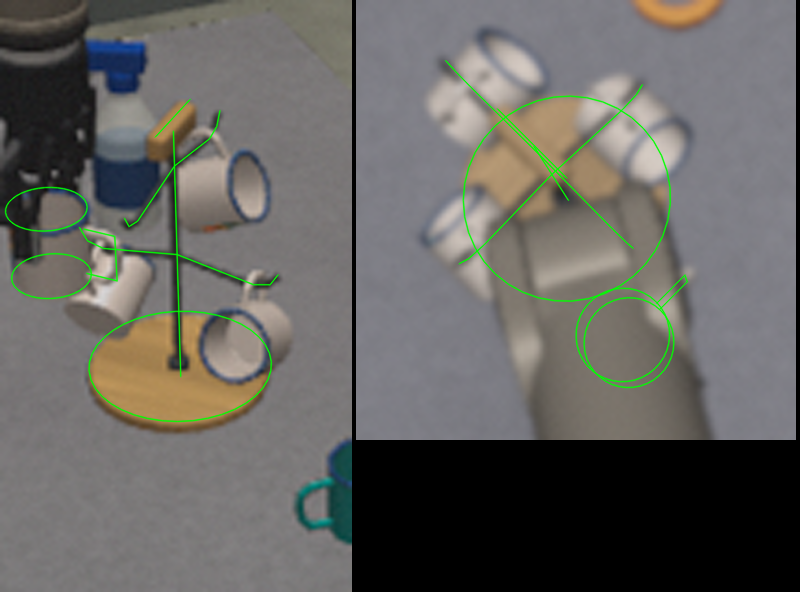

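Mug overlay and tree overlay share the same small offset, so their relative position holds. Threading along the hook (+x tool), in two parts while watching force.

>>> carry_out --deltas '[[[0,0.25,-0.2],0],[[0.7,0.25,-0.2],0],[[1.4,0.25,-0.2],0],[[2.1,0.25,-0.2],0],[[2.8,0.25,-0.2],0],[[3.5,0.25,-0.2],0],[[4,0.25,-0.2],0],[[4,0.25,-0.2],0]]'

```text
t: 12.28
eef_pos: [0.4895, 0.1364, 0.2013]
tool_rot: [-0.003, 0.927, 0.374, -0.001]
contact_force: [-0.4, 0.5, -1.1]
gripper_width: 0.702
```

```bash
cat >> chk.py <<'E'
def loc():
    h=held();d=R.from_euler('z',-43.95,degrees=True).apply([h[0]-.5839,h[1]-.1697,0])
    o=readout.get_obs();print("r %.1f d %.1f under %.1f mm F"%(-d[0]*1e3,d[1]*1e3,(h[2]-.0197)*1e3),np.round(o["contact_force"],1),"t",o["t"],"yaw",np.degrees(h[3])+90)
E
python3 -c "
from chk import *
loc()"
```

```text
r 91.1 d 41.5 under 181.6 mm F [-0.4  0.5 -1.1] t 12.275 yaw 43.95373713627206
```

>>> carry_out --deltas '[[[0.7,-0.1,0],0],[[1.4,-0.2,0],0],[[2.1,-0.2,0],0],[[2.1,-0.4,0],0],[[2.1,-0.6,0.4],0],[[2.1,-0.75,0.8],0],[[2.1,-0.75,1.2],0],[[2.1,-0.75,1.5],0],[[2.1,-0.75,1.5],0]]'

```text
t: 13.4
eef_pos: [0.4992, 0.1562, 0.186]
tool_rot: [-0.002, 0.927, 0.374, -0.001]
contact_force: [-0.4, 0.6, -0.8]
gripper_width: 0.695
```

```bash
python3 -c "
from chk import *
loc()"
```

```text
r 70.4 d 49.1 under 166.3 mm F [-0.4  0.6 -0.8] t 13.4 yaw 43.94421315666681
```

>>> carry_out --deltas '[[[0,0,0.2],0],[[0,0,0.4],0],[[0,0,0.5],0],[[0,0,0.6],0],[[0,0,0.6],0]]'

```text
t: 14.02
eef_pos: [0.4992, 0.1562, 0.18]
tool_rot: [-0.002, 0.927, 0.374, -0.002]
contact_force: [-0.6, -0.3, -1.6]
gripper_width: 0.699
```

```bash
python3 -c "
from chk import *
loc()
pic('l.png',{'side':(140,260,205,290)},{'side':4.8},False)"
```

```text
r 70.4 d 49.1 under 160.3 mm F [-0.6 -0.3 -1.6] t 14.025 yaw 43.94176438591203
```

View pics/l.png

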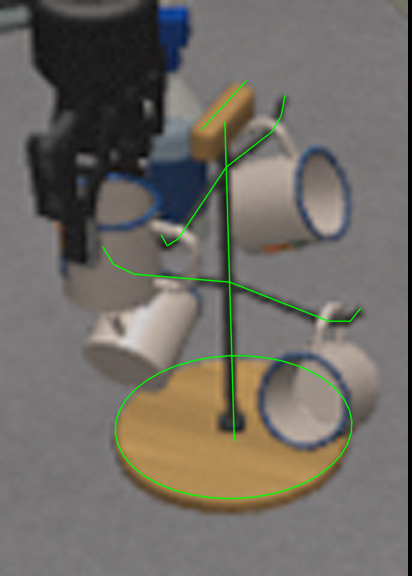

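The handle's top bar is seen at about (170,228), just above the hook's low point at (170,247), so the hook is through the loop. Lowering to contact.

>>> carry_out --deltas '[[[0,0,0.1],0],[[0,0,0.2],0],[[0,0,0.3],0],[[0,0,0.3],0]]'

```text
t: 14.58
eef_pos: [0.4999, 0.1565, 0.178]
tool_rot: [-0.003, 0.927, 0.374, -0.001]
contact_force: [-0.6, -0.5, 6.6]
gripper_width: 0.701
```

Contact (about 8 N of support). I ease up a little, then release with a modest opening so the fingers keep the mug guided while it swings.

>>> carry_out --deltas '[[[0,0,-0.1],0],[[0,0,-0.1],0]]'

```text
t: 14.82
eef_pos: [0.4999, 0.1565, 0.179]
tool_rot: [-0.003, 0.927, 0.374, -0.001]
contact_force: [-0.3, 0.0, -0.9]
gripper_width: 0.704
```

>>> carry_out --deltas '[[[0,0,0],0],[[0,0,0],0],[[0,0,0],0],[[0,0,0],0],[[0,0,0],0],[[0,0,0],0],[[0,0,0],0],[[0,0,0],0],[[0,0,0],0],[[0,0,0],0]]' --hand 0.82

```text
t: 16.08
eef_pos: [0.4999, 0.1565, 0.179]
tool_rot: [-0.003, 0.927, 0.374, -0.001]
contact_force: [0.0, -0.5, -0.3]
gripper_width: 0.821
```

>>> carry_out --deltas '[[[0,0,0],0],[[0,0,0],0],[[0,0,0],0],[[0,0,0],0],[[0,0,0],0],[[0,0,0],0],[[0,0,0],0],[[0,0,0],0],[[0,0,0],0],[[0,0,0],0]]'

```text
t: 17.32
eef_pos: [0.4999, 0.1565, 0.179]
tool_rot: [-0.003, 0.927, 0.374, -0.001]
contact_force: [-0.4, 0.7, -1.0]
gripper_width: 0.821
```

```bash
python3 -c "
from chk import *
loc()
for k in range(2):
 a=read_camera('side');cv2.imwrite('pics/m%d.png'%k,cv2.resize(a[140:260,205:290][...,::-1],None,fx=4.5,fy=4.5))
 for q in('mug_center','mug_handle'): print([(np.round(x['centre'][::-1],1).tolist(),round(x['score'],2)) for x in models.spot_in(q,'side')[:6]])
"
```

```text
r 69.6 d 48.8 under 159.3 mm F [-0.4  0.7 -1. ] t 17.325 yaw 43.942568359715196
[([242.4, 206.0], 0.77), ([301.5, 264.1], 0.65), ([336.1, 296.1], 0.61), ([240.2, 323.9], 0.56)]
[([242.0, 324.4], 0.83), ([241.4, 205.9], 0.75), ([302.8, 261.0], 0.6), ([266.9, 223.6], 0.18), ([241.6, 170.9], 0.17)]
[([333.2, 296.9], 0.96), ([241.5, 326.7], 0.8), ([301.4, 259.8], 0.62), ([233.1, 198.9], 0.58)]
[([242.8, 325.2], 0.97), ([334.0, 294.6], 0.96), ([301.4, 262.7], 0.9), ([230.6, 200.3], 0.78)]
```

>>> carry_out --deltas '[[[0,0,-1],0],[[0,0,-2.5],0],[[0,-0.5,-5],0],[[0,-1,-8],0],[[0,-1,-12],0],[[0,-1,-12],0]]'

```text
t: 18.38
eef_pos: [0.4954, 0.1637, 0.3033]
tool_rot: [-0.003, 0.927, 0.374, 0.003]
contact_force: [0.3, -0.3, 0.1]
gripper_width: 0.819
```

```bash
python3 -c "
from chk import *
loc()
print('expect hung centre',proj('side',[.5336,.1211,.154]),'handle',proj('side',[.5336,.1211,.208]))
old=None
for k in range(3):
 a=read_camera('side')
 g=a[140:260,205:290].astype(int);print('diff',None if old is None else np.abs(g-old).max(2).__gt__(40).sum());old=g
 print([(np.round(x['centre'][::-1],1).tolist(),round(x['score'],2)) for x in models.spot_in('mug_handle','side')[:7]])
cv2.imwrite('pics/n.png',cv2.resize(a[130:260,205:305][...,::-1],None,fx=4.5,fy=4.5))
"
```

```text
r 67.9 d 57.1 under 283.6 mm F [ 0.3 -0.3  0.1] t 18.375 yaw 43.929325861231185
expect hung centre [[242.19848365 203.51166768]] handle [[241.53219836 188.2985916 ]]
diff None
[([239.5, 204.1], 0.89), ([333.1, 295.2], 0.82), ([303.2, 262.0], 0.59)]
diff 253
[([245.3, 324.4], 0.96), ([303.9, 263.0], 0.95), ([331.7, 297.2], 0.85), ([234.8, 198.7], 0.73), ([310.1, 235.1], 0.49), ([249.4, 224.5], 0.22)]
diff 111
[([234.0, 196.2], 0.63), ([244.2, 322.0], 0.62), ([304.1, 263.2], 0.61), ([333.1, 295.3], 0.59)]
```

The network sees the mug at (240,204), right where a hung mug should appear (242,204). Now over the tree handle, turned 90°.

```bash
python3 -c "
from chk import *
print(readout.get_obs()['q'])
rows((.5839,.1697,.32,-46.05),step=.05)
rows((.5839,.1697,.32,133.95),step=.05)
"
```

```text
[-0.84857186  0.14948986  0.46831749  1.84878042 -0.07866776  1.16331237
  0.41360758]
now [0.4927 0.163  0.2982] yaw 43.94 F [-0.1  0.3  0.2] tilt [-0.001 -0.006 -1.   ] t 18.68 g 0.817
9 [[[0.78,0.65,-0.25],10.0],[[1.56,1.3,-0.49],20.0],[[2.34,1.94,-0.74],30.0],[[3.12,2.59,-0.99],40.0],[[3.91,3.24,-1.23],50.0],[[4.69,3.89,-1.48],60.0],[[5.47,4.53,-1.72],70.0],[[6.25,5.18,-1.97],80.0],[[7.03,5.83,-2.22],90.0]]
now [0.4927 0.163  0.2982] yaw 43.94 F [-0.1  0.3  0.2] tilt [-0.001 -0.006 -1.   ] t 18.68 g 0.817
10 [[[0.7,0.58,-0.22],-9.0],[[1.41,1.17,-0.44],-18.0],[[2.11,1.75,-0.67],-27.0],[[2.81,2.33,-0.89],-36.0],[[3.52,2.91,-1.11],-45.0],[[4.22,3.5,-1.33],-54.0],[[4.92,4.08,-1.55],-63.0],[[5.62,4.66,-1.77],-72.0],[[6.33,5.25,-2.0],-81.0],[[7.03,5.83,-2.22],-90.0]]
```

>>> carry_out --deltas '[[[0,0,-2.2],-9],[[0.7,0.6,-2.2],-18],[[1.5,1.3,-2.2],-27],[[2.3,2,-2.2],-36],[[3.2,2.7,-2.2],-45],[[4,3.3,-2.2],-54],[[4.8,4,-2.2],-63],[[5.6,4.6,-2.2],-72],[[6.3,5.2,-2.2],-81],[[7,5.8,-2.2],-90]]' --hand 1

```text
t: 19.92
eef_pos: [0.5835, 0.1695, 0.3188]
tool_rot: [-0.003, 0.389, 0.921, -0.0]
contact_force: [0.4, -0.1, 0.9]
gripper_width: 0.994
```

>>> carry_out --deltas '[[[0,0,0],0],[[0,0,0],0]]'

```text
t: 20.18
eef_pos: [0.583, 0.1694, 0.3181]
tool_rot: [-0.004, 0.39, 0.921, -0.001]
contact_force: [-0.2, -0.1, -0.4]
gripper_width: 0.997
```

```bash
python3 -c "
from chk import *
rows((.5839,.1697,.223,133.95),step=.02)
a=read_camera('side');cv2.imwrite('pics/o.png',cv2.resize(a[100:260,195:305][...,::-1],None,fx=3.7,fy=3.7))
print([(np.round(x['centre'][::-1],1).tolist(),round(x['score'],2)) for x in models.spot_in('mug_b','side')[:7]])
"
```

```text
now [0.583  0.1694 0.3181] yaw 134.05 F [-0.2 -0.1 -0.4] tilt [ 0.007 -0.004 -1.   ] t 20.18 g 0.997
5 [[[-0.02,0.03,1.9],0.0],[[-0.04,0.05,3.8],0.0],[[-0.06,0.08,5.7],0.1],[[-0.09,0.1,7.6],0.1],[[-0.11,0.13,9.51],0.1]]
[([303.6, 264.4], 0.95), ([238.3, 201.0], 0.86), ([240.6, 325.1], 0.84), ([267.8, 222.5], 0.83), ([265.5, 181.5], 0.73), ([336.7, 299.4], 0.73), ([230.1, 214.9], 0.51)]
```

>>> carry_out --deltas '[[[0,0,2],0],[[0,0,4],0],[[-0.1,0.1,6],0],[[-0.1,0.1,7.5],0],[[-0.1,0.1,8.5],0],[[-0.1,0.1,9.2],0],[[-0.1,0.1,9.5],0],[[-0.1,0.1,9.5],0]]'

```text
t: 21.28
eef_pos: [0.5839, 0.1698, 0.2237]
tool_rot: [-0.004, 0.39, 0.921, -0.0]
contact_force: [-0.5, -0.4, 0.7]
gripper_width: 1.002
```

```bash
python3 -c "
from chk import *
rows((.5839,.1697,.223,133.95),step=.02)
print([(np.round(x['centre'][::-1],1).tolist(),round(x['score'],2)) for x in models.spot_in('mug_b','side')[:7]])
"
```

```text
now [0.5839 0.1698 0.2237] yaw 134.12 F [-0.5 -0.4  0.7] tilt [ 0.006 -0.003 -1.   ] t 21.27 g 1.002
1 [[[-0.0,-0.01,0.07],0.2]]
[([303.6, 264.4], 0.95), ([238.3, 201.0], 0.86), ([240.6, 325.1], 0.84), ([267.8, 222.5], 0.83), ([265.5, 181.5], 0.73), ([336.7, 299.4], 0.73), ([230.1, 214.9], 0.51)]
```

Close firmly on the handle.

>>> carry_out --deltas '[[[0,0,0],0],[[0,0,0],0],[[0,0,0],0],[[0,0,0],0],[[0,0,0],0],[[0,0,0],0],[[0,0,0],0],[[0,0,0],0],[[0,0,0],0],[[0,0,0],0]]' --hand 0 --newtons 80

```text
t: 22.58
eef_pos: [0.584, 0.1703, 0.2242]
tool_rot: [-0.004, 0.39, 0.921, 0.0]
contact_force: [-3.3, 2.1, 5.2]
gripper_width: 0.198
```

>>> carry_out --deltas '[[[0,0,-0.2],0],[[0,0,-0.5],0],[[0,0,-0.8],0],[[0,0,-1.1],0],[[0,0,-1.5],0],[[0,0,-2],0],[[0,0,-2],0],[[0,0,-2],0]]'

```text
t: 23.58
eef_pos: [0.5841, 0.1702, 0.2442]
tool_rot: [-0.004, 0.39, 0.921, 0.0]
contact_force: [0.6, -0.1, -9.2]
gripper_width: 0.193
```

>>> carry_out --deltas '[[[0,0,-0.4],0],[[0,0,-1],0],[[0,0,-1.7],0],[[0,0,-2.5],0],[[0,0,-3.3],0],[[0,0,-4.1],0],[[0,0,-4.9],0],[[0,0,-5.5],0],[[0,0,-5.9],0],[[0,0,-6.1],0]]'

```text
t: 24.82
eef_pos: [0.5845, 0.17, 0.3054]
tool_rot: [-0.004, 0.39, 0.921, 0.0]
contact_force: [-0.3, -0.4, -9.5]
gripper_width: 0.196
```

>>> carry_out --deltas '[[[0,0,0],0],[[0,0,0],0],[[0,0,0],0],[[0,0,0],0],[[0,0,0],0],[[0,0,0],0],[[0,0,0],0],[[0,0,0],0]]'

```text
t: 25.82
eef_pos: [0.5844, 0.17, 0.3054]
tool_rot: [-0.004, 0.39, 0.921, 0.0]
contact_force: [-0.5, 0.6, -8.7]
gripper_width: 0.194
```

```bash
python3 -c "
from chk import *
rows((.584,.1703,.304,133.95),step=.02)
print(readout.get_obs()['torque'])
print([(np.round(x['centre'][::-1],1).tolist(),round(x['score'],2)) for x in models.spot_in('mug_b','side')[:7]]) if read_camera('side') is not None else 0
a=read_camera('side')[...,::-1];b=read_camera('top')[...,::-1]
A=cv2.resize(a[90:250,195:300],None,fx=3.7,fy=3.7);B=cv2.resize(b[180:270,180:270],None,fx=4.4,fy=4.4)
cv2.imwrite('pics/p.png',np.hstack([A,cv2.copyMakeBorder(B,0,A.shape[0]-B.shape[0],0,0,cv2.BORDER_CONSTANT)]))
for P in ([0,0,.08],[0,0,.094],[-.08,0,.08],[.08,0,.08],[0,.08,.08],[0,-.08,.08]):
  w=R.from_euler('z',43.95,degrees=True).apply(P)+[.584,.1703,0];print(P,(proj('side',w)[0]-[195,90]+.5)*3.7)
"
```

```text
now [0.5844 0.17   0.3054] yaw 134.14 F [-0.5  0.6 -8.7] tilt [ 0.007 -0.002 -1.   ] t 25.82 g 0.194
1 [[[0.05,-0.01,0.14],0.2]]
[-0.0948759  -0.03572837  0.06832723]
[([239.5, 177.1], 0.93), ([301.7, 264.4], 0.91), ([268.4, 200.8], 0.79), ([230.3, 191.6], 0.78), ([242.3, 323.6], 0.74)]
[0, 0, 0.08] [214.90363754 450.03458671]
[0, 0, 0.094] [214.50531249 436.66443073]
[-0.08, 0, 0.08] [174.19131235 501.56471907]
[0.08, 0, 0.08] [252.70126747 402.1969001 ]
[0, 0.08, 0.08] [131.44440676 429.35784385]
[0, -0.08, 0.08] [300.84468182 471.3255608 ]
```

View pics/p.png

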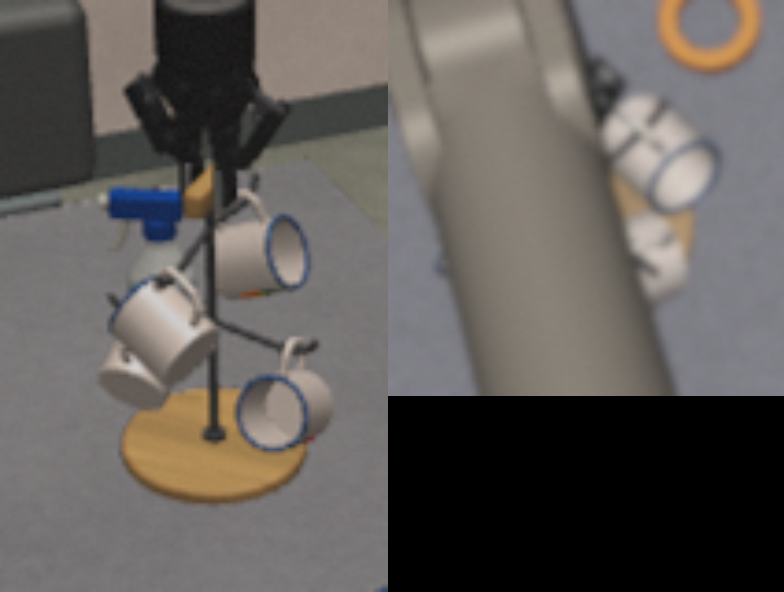

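All four mugs hang (hung mug at (165,330), the others at (135,380), (262,255) and (285,410)). The foot hangs level about 8 cm up, and the weight on the wrist is about 9 N. Handing in.

```bash
python3 -c "
from h import *
o=readout.get_obs();print(o['t'],o['eef_pos'],o['contact_force'],o['gripper_width']);print(bot.hand_in())"
```

```text
26.025 [0.58446046 0.16999823 0.30536031] [ 0.12829122  0.91101314 -8.49096519] 0.19956201413156388
the job is handed in; nothing more can be done
None
```

I hung the white mug on the empty upper hook and let it swing free. I then lifted the loaded tree about 8 cm by its handle and handed in while holding it at about 26 s.

**Last checks:**
- All four mugs are on their hooks in the final picture.
- The foot is about 8 cm up and looks level.
- The wrist reads about 8.5 N, which fits the loaded tree, and the gripper is stopped on the bar at 0.2 opening.
- I did not re-measure the bystanders. I never moved near them apart from closing in on the mug itself.

**What went wrong or disagreed:**
- **First grasp:** it closed just above the rim. In the pictures the fingertips were about 25 mm higher than the reported tool pose implies. I opened, went deeper and gripped it on the second try.
- **Side camera:** its projections were off by 1–2 px throughout. I worked with relative positions and contact force instead.
- **After letting go:** the mug still seemed to be swinging a little, and I relied on the network finding it where a hung mug should be. I did not look at a picture again until after the lift.

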